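# Dock the mixer canister and lock it with its retaining pin

## Task

First push the canister carrier fully home into the docking fork, up to its end stop. Then lay the slim blue-handled pin, the one that fits, in the blue guide groove with its tapered tip towards the fork, let go of it there before its tip enters the fork, and push it along the groove through fork and carrier tongue until its handle is up against the fork. Leave the thick yellow-handled pin and the beaker, jar, spare canister and bottle standing around where they are.

Things in the scene. Friction and masses are not known exactly. Their poses are not given: they have to be found in the camera images.
- dock: Fixed grey docking station on the bench, base plate 12 mm thick. Origin: on the bench below the fork holes, midway between the two aluminium cheeks. +x: the way the carrier slides home (away from the robot); +y: the way the guide groove runs out from the fork; the pin is pushed towards -y. A grey end stop, 62 mm high, for the carrier's tongue begins at x = 35 mm
- guide (a point): On the floor of the guide groove, mid-length on its centre line: (0, 96, 40) mm in the dock's frame, same axes. The groove runs along y from the fork (y = 21 mm) to y = 171 mm: white floor 40 mm above the bench, open top, blue walls 19 mm apart, flaring outwards from 10 mm above the floor, tops 60 mm above the bench, about 45 mm apart outside
- fork_hole (a point): Centre of the hole where the groove meets the fork, on the near cheek's outer face: (0, 21, 48) mm in the dock's frame, same axes. The upright cheeks, 60 mm along x and 86 mm high, fill y = 11 to 21 and y = -21 to -11 mm; each has a 20 mm square hole (x = -10 to 10, z = 38 to 58 mm)
- carrier (a joint): How far the carrier still is from home, in m: 0 = tongue against the end stop, its 21 mm square hole in line with the fork's holes; up to 0.07 out. It slides along the dock's x with about 3 N of friction and stays where it is left
- push_face (a point): On the carrier's front: a flat upright grey panel with a red top edge, facing the robot (dock -x), 90 mm wide, 18 to 86 mm above the bench; this point is mid-width, 66 mm up, at x = -113 mm in the dock's frame when home. The dark red canister behind it (rim 62 mm across, axis 40 mm behind the face) is 103 mm high; a 16 mm thick orange tongue runs from it to the fork
- blue_pin: Loose slim pin lying on the bench, handle up: steel bar 16 x 16 mm, blue grip plate on top. Origin: underside of the bar, below the grip's middle; +x to the tip. Bar from x = -52 mm (tail, blue band) to 60, taper on to 74 mm. Grip 24 mm long (x), 12 mm thick (y), 16 to 56 mm above the underside. About 0.16 kg. Home, its origin is at (0, 33, 40) mm in the dock's frame
- blue_pin_tip (a point): End of the blue pin's taper: (74, 0, 8) mm in the pin's frame
- yellow_pin: Thick pin of the same shape with a yellow grip: bar 24 x 24 mm, 126 mm long, grip up to 64 mm; it does not fit the groove. Not to be moved. Origin and axes as for the blue pin
- beaker: Bystander: open glass beaker, 68 mm across, 90 mm high; origin at the centre of its underside
- jar: Bystander: amber jar, 60 mm across, 85 mm high; origin at the centre of its underside
- canister: Bystander: dark red spare canister, 68 mm across, 93 mm high; origin at the centre of its underside
- wash_bottle: Bystander: white bottle with red cap, 64 mm across, 130 mm high; origin at the centre of its underside
Not all that is in view belongs to the job. Leave any green or purple look-alike of the blue_pin alone.

How it is judged:
By the outcome, as a careful person would: the job done as asked, in the order asked, and still so for the second after the job is handed in, with the robot touching nothing.
It also fails if it takes over 61 s, if anything falls off the work surface, if the arm or the gripper's body presses on something with over 40 N, if the wrist force passes 120 N, or if a joint passes its speed limit or range.

## Robot

A 6-joint arm with a two-finger parallel gripper is mounted at the origin on the work surface. World frame = base frame: x ahead of the robot, y to its left, z up, the work surface at z = 0. Lengths are in m, angles in rad, forces in N, time in s.
With the tool pointing down it reaches from about 0.375 to 0.9 m from the base axis. Payload 3.1 kg.
Tool frame: the origin (TCP) lies at the very end of the fingers, on their centre line; the grasp point (between the pads) lies 19 mm behind it (robot.grip_depth is the distance from the TCP to the grasp point, in m); z points along the fingers, y is the direction in which the jaws open and shut (so a half turn about z gives the same grasp; the last joint's range is limited). The gripper opens to 87 mm and grips with 3 to 60 N. Pads are 19 mm wide; open, the fingers measure 117 mm over their backs; the gripper's body (75 mm by 190 mm) begins 51 mm behind the grasp point.
Start: joints at [1.054, 0.527, 1.433, -0, 1.181, -0.178], TCP at [0.208, 0.589, 0.223] pointing down, gripper open.
Joint ranges: [-3.08, 3.08], [-0.75, 2.2], [0.22, 2.44], [-1.43, 4.57], [0, 2.65], [-2.85, 2.85]. Speed limits (rad/s): [2.79, 2.79, 3.14, 3.14, 3.14, 3.14].

## Interface

Orientations are given as a unit quaternion [x, y, z, w].
In Python, from rig import robot gives the robot as it stands.
- The arm moves only by the tool drive_tool, never from a script. Its argument "series" is a list of rows, each a list of 7 numbers: the shift along the tool's x, y, z in m, then the turn, a rotation vector about the tool's x, y, z in degrees, then the opening, from 0 (shut) to 1 (fully open). A call has 1 to 5 rows; each row shifts and turns the commanded pose from where the row before left it, along the tool's axes as they then stand; what a row does not reach is not made up. A row lasts 1/8 s, in which the tool goes at most 62.5 mm and 10.7 degrees, less where a joint would pass 70% of its speed; a pose out of reach is approached as far as the arm can. A call is refused whole if a number of a shift passes 0.0625 or a number of a turn 10.7, either way. A call with a gripper value outside its range is refused whole. The fingers move at their own pace and stop on an object; "squeeze" is the grip in N (left out, the last holds). Time passes only in rows, so rows that do not move let the fingers close. It gives the time, the measured TCP pose, the force and the opening at its end, in the units of the state.
- robot.get_obs(): the state, without advancing time (a new reading comes with each control period).
- robot.camera(name): name is "scene" or "top" or "wrist"; returns (picture, depth): 400x640x3 uint8, blue, green, red; 400x640 float32, m along the optical axis (not along the pixel's ray), 0 where there is no reading.
- robot.camera_model(name): a dict with "fx", "fy", "cx", "cy" (pixels), "k1" (the pictures are not rectified: a ray, as slopes to the right and down, at radius r is drawn at 1 + k1 r^2 times it, then the intrinsics apply), "R" (3x3) and "t" (3): a world point X has camera coordinates R X + t. Camera axes: x right, y down, z forward; pixel columns grow to the right and rows downward; lengths in m; the calibration is good to about 2 mm. A picture is of the moment at which its call begins: read the wrist's pose just before it. camera_model takes no time and is no camera call; for the wrist camera it gives the pose at the moment of the call.
- robot.hand_in(): hands the job in, once; it reports no verdict.
The state is a dict: "time": time; "q": joint angles; "joint_velocities": joint speeds; "joint_torque": joint torques, N m; "position": TCP position; "tool_rot": TCP orientation; "ft_force": force on the tool from outside, world axes, zero at the start; "moment": the same for the moment, N m; "grip_width": finger opening in m.
Only numpy, scipy, OpenCV 4.12 (cv2) and the standard library are available. Lean on these libraries where they do the work, as an engineer would, in place of code of your own. Each camera call takes 0.05 s, during which the arm holds its last target. There are 200 camera calls.

## Working session

There is one attempt and no reset: what is moved stays moved. The work goes in short steps, Python scripts to look and compute and a tool call to move; the robot and the scene stay as the last step left them, time stands still between calls to the robot, and variables do not carry over. Pictures are saved under pics/ and viewed, about 8 in all and at most 12, crops included, and the job is handed in when it is done.

Besides the shell and the picture viewer there is one more tool, called after "Call:" by a JSON object that holds its "api" and its "payload". drive_tool: Moves the arm, as the interface text tells. Its arguments: {"type":"object","properties":{"series":{"type":"array"},"squeeze":{"type":"number"}},"required":["series"]}

```bash
mkdir -p pics; ls; cat > h.py <<'E'
import numpy as np, cv2
from rig import robot
def ray(m,uv):
    # world origin and dirs for pixels uv (N,2)
    K=np.array([[m['fx'],0,m['cx']],[0,m['fy'],m['cy']],[0,0,1.]])
    uv=np.asarray(uv,float).reshape(-1,1,2)
    n=cv2.undistortPoints(uv,K,np.array([m['k1'],0,0,0.])).reshape(-1,2)
    R=np.array(m['R']);t=np.array(m['t'])
    return -R.T@t,np.c_[n,np.ones(len(n))]@R
def plane(m,uv,z):
    o,d=ray(m,uv); s=(z-o[2])/d[:,2]
    return o+d*s[:,None]
def pts(m,dep,uv):
    uv=np.asarray(uv).reshape(-1,2); o,d=ray(m,uv)
    z=dep[uv[:,1].astype(int),uv[:,0].astype(int)]
    return o+d*z[:,None]
E
python3 - <<'E'
from h import *
for n in ['scene','top']:
    p,d=robot.camera(n); m=robot.camera_model(n)
    cv2.imwrite(f'pics/{n}0.png',p); np.savez(f'{n}0.npz',p=p,d=d,**m)
    print(n,m['fx'],m['k1'],-np.array(m['R']).T@m['t'])
    b=plane(m,[[0,0],[639,0],[0,399],[639,399]],0);print(b.round(3))
print(robot.get_obs())
E
```

```text
pics
scene 362.2885924651482 -0.06691900713976884 [ 1.41076396 -0.13984988  0.82134395]
[[-3.511 -3.988  0.   ]
 [-3.536  4.284  0.   ]
 [ 1.109 -0.849  0.   ]
 [ 1.167  0.584  0.   ]]
top 373.41850820882365 -0.01723130498840851 [ 0.36068705 -0.08208508  1.16929792]
[[ 1.215  1.017  0.   ]
 [ 1.304 -1.232  0.   ]
 [-0.07   0.822  0.   ]
 [-0.039 -1.086  0.   ]]
{'time': 0.1, 'q': array([ 1.05352206e+00,  5.28348291e-01,  1.43378946e+00,  5.92040381e-06,
        1.18139740e+00, -1.78500341e-01]), 'joint_velocities': array([ 0.00239345, -0.00343622, -0.00364156,  0.0013957 , -0.00175183,
       -0.000631  ]), 'joint_torque': array([ 4.78058464e-04, -4.40987098e+01, -1.77151716e+01,  6.35814015e-02,
        5.33523923e-02, -4.54288306e-05]), 'position': array([0.20734323, 0.58889926, 0.22167993]), 'tool_rot': array([ 1.68579146e-01,  9.85687642e-01, -9.12129884e-04, -3.33683192e-04]), 'ft_force': array([-0.03524828,  0.69195259, -0.50653253]), 'moment': array([ 0.02236796,  0.00308157, -0.01101533]), 'grip_width': 0.08676794360210582}
```

View pics/top0.png

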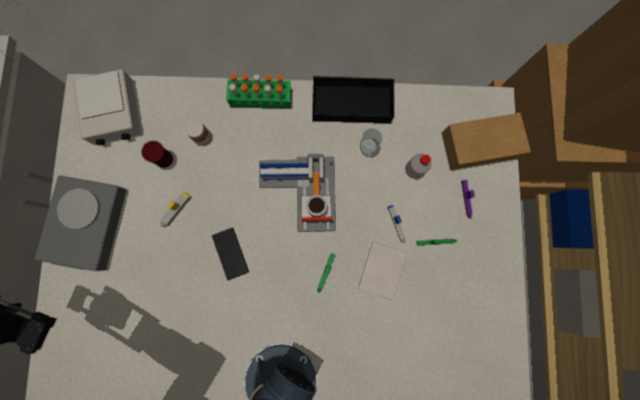

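View pics/scene0.png

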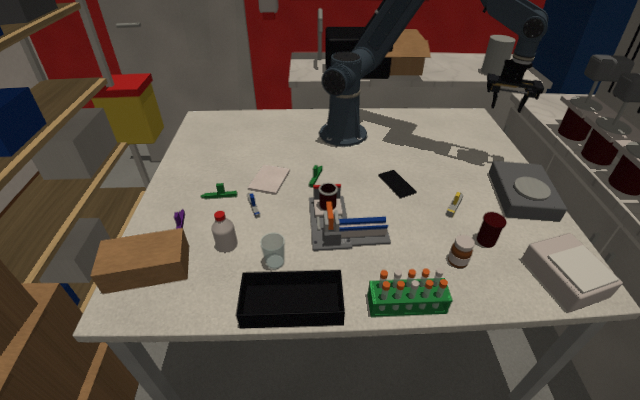

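The top view shows the dock with its fork near (316,170), the groove running left to (260,172), and the carrier face at (316,218). There are several pin candidates. The one at (397,222) has a steel bar and a blue grip, so it fits the description. The ones at (326,272) and (436,241) are green, (467,198) is purple, and (175,208) is yellow and thick. I'll confirm with an enlarged crop and measure.

```bash
python3 - <<'E'
from h import *
z=np.load('top0.npz');m={k:z[k] for k in z};p=z['p'];d=z['d']
c=p[145:250,250:415]; cv2.imwrite('pics/crop1.png',cv2.resize(c,None,fx=4.8,fy=4.8,interpolation=cv2.INTER_CUBIC))
hsv=cv2.cvtColor(p,cv2.COLOR_BGR2HSV)
blue=cv2.inRange(hsv,(100,120,50),(130,255,255))
n,l,s,ce=cv2.connectedComponentsWithStats(blue)
for i in range(1,n):
    if s[i,4]>5 and 150<s[i,0]<480:
        vu=np.argwhere(l==i)[:,::-1]; P=pts(m,d,vu)
        q=plane(m,vu,0.06 if s[i,0]<330 else 0.056)
        vec=np.linalg.svd(q[:,:2]-q[:,:2].mean(0))[2][0]
        print(s[i],ce[i].round(1),P.mean(0).round(4),np.median(P[:,2]).round(4),q.mean(0).round(4),'minmax',q.min(0).round(3),q.max(0).round(3),np.degrees(np.arctan2(vec[1],vec[0])).round(1))
# pin steel: depth-based above table
for name,(x0,y0,x1,y1) in dict(bluepin=(380,198,412,246),dock=(255,150,340,236)).items():
    ys,xs=np.mgrid[y0:y1,x0:x1]; uv=np.c_[xs.ravel(),ys.ravel()]
    P=pts(m,d,uv)
    if name=='bluepin':
        k=(P[:,2]>0.009)&(P[:,2]<.03); Q=P[k]; print('pin n',k.sum(),'table z',np.median(P[:,2]))
        r=cv2.fitLine(Q[:,:2].astype(np.float32),cv2.DIST_HUBER,0,.001,.001).ravel();print(r)
        a=(Q[:,:2]-r[2:])@r[:2];print('ends',r[2:]+r[:2]*a.min(),r[2:]+r[:2]*a.max(),np.ptp(a))
        k=(P[:,2]>0.045);print('grip',k.sum(),P[k].mean(0))
    else:
        for lo,hi in [(.052,.066),(.075,.094),(.095,.115),(.034,.046),(.006,.018)]:
            k=(P[:,2]>lo)&(P[:,2]<hi)
            rr=cv2.minAreaRect(P[k][:,:2].astype(np.float32)*1000);print(lo,k.sum(),rr,P[k].mean(0))
E
```

```text
[260 163  48   5 160] [282.6 165.2] [0.6422 0.0144 0.0546] 0.055 [0.6409 0.0139 0.06  ] minmax [ 0.633 -0.06   0.06 ] [0.649 0.083 0.06 ] 92.4
[260 174  48   3  98] [284.  175.5] [0.6093 0.0086 0.0581] 0.0579 [0.6089 0.0085 0.06  ] minmax [ 0.605 -0.061  0.06 ] [0.615 0.081 0.06 ] -88.2
[395 216   6   7  31] [397.4 219.2] [ 0.4856 -0.3384  0.0499] 0.0525 [ 0.4849 -0.3371  0.056 ] minmax [ 0.476 -0.345  0.056] [ 0.495 -0.33   0.056] -163.5
pin n 191 table z 0.0003697682280791037
[ 0.94064885  0.33938134  0.494593   -0.3374715 ]
ends [ 0.4184509  -0.36494317] [ 0.53540182 -0.32274787] 0.1243300514799103
grip 40 [ 0.47441207 -0.31428323  0.16543653]
0.052 424 ((572.6193237304688, -18.198654174804688), (204.41925048828125, 194.40635681152344), 3.877744674682617) [ 0.62621373 -0.01345719  0.05751178]
0.075 242 ((569.1680908203125, -89.43901062011719), (187.4022674560547, 87.79973602294922), 1.4996204376220703) [ 0.56205115 -0.09027519  0.08554468]
0.095 350 ((515.217529296875, -90.59806823730469), (58.77234649658203, 57.923648834228516), 1.3550957441329956) [ 0.5157355  -0.09095746  0.10214673]
0.034 292 ((569.0093994140625, -28.708358764648438), (178.21018981933594, 196.8183135986328), 11.031889915466309) [ 0.62620315 -0.00196947  0.03981198]
0.006 2004 ((569.295166015625, -28.561294555664062), (253.66445922851562, 247.35400390625), 88.53790283203125) [ 0.577296   -0.05964987  0.01191892]
```

View pics/crop1.png

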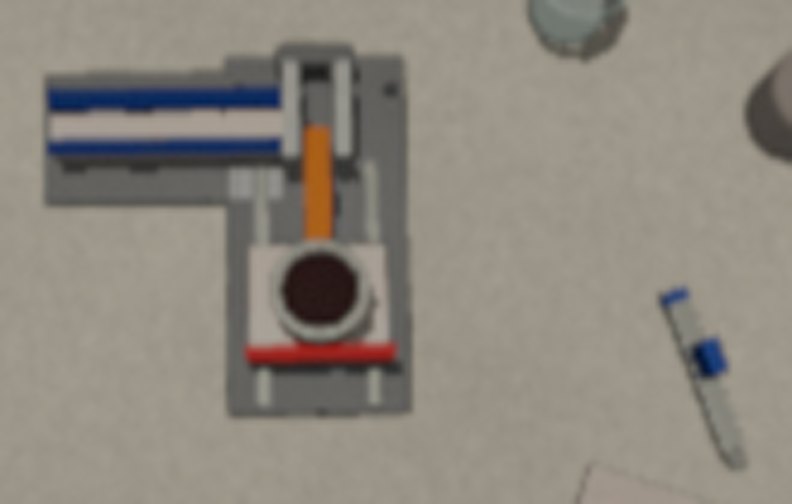

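The crop confirms the blue-gripped steel pin: tail band at the upper left (391,207), taper at the lower right (404,242). Next I'll measure the dock reference more precisely.

```bash
python3 - <<'E'
from h import *
z=np.load('top0.npz');m={k:z[k] for k in z};p=z['p'];d=z['d']
hsv=cv2.cvtColor(p,cv2.COLOR_BGR2HSV)
red=cv2.inRange(hsv,(0,150,130),(8,255,255))|cv2.inRange(hsv,(172,150,130),(180,255,255))
red[:,:295]=0;red[:,340:]=0;red[:205]=0;red[230:]=0
vu=np.argwhere(red>0)[:,::-1];q=plane(m,vu,.086);r=cv2.minAreaRect(q[:,:2].astype(np.float32)*1000);print('red',len(vu),r,q.mean(0),q.min(0),q.max(0))
ys,xs=np.mgrid[150:182,300:335];uv=np.c_[xs.ravel(),ys.ravel()];P=pts(m,d,uv)
k=(P[:,2]>.078)&(P[:,2]<.094)
q=plane(m,uv[k],.086)
for nm,kk in (('L',q[:,1]>-.09),('R',q[:,1]<=-.09)):print(nm,kk.sum(),q[kk].mean(0),q[kk].min(0),q[kk].max(0))
# groove white floor
f=cv2.inRange(hsv,(0,0,120),(180,70,255));f[:166]=0;f[177:]=0;f[:,:259]=0;f[:,309:]=0
vu=np.argwhere(f>0)[:,::-1];P=pts(m,d,vu);q=plane(m,vu,.04);l=cv2.fitLine(q[:,:2].astype(np.float32),cv2.DIST_HUBER,0,.001,.001).ravel()
print('floor',len(vu),np.median(P[:,2]),q.mean(0),q.min(0),q.max(0),np.degrees(np.arctan2(l[1],l[0])))
# orange tongue
o=cv2.inRange(hsv,(8,150,100),(18,255,255));o[:165]=0;o[200:]=0;o[:,:300]=0;o[:,335:]=0
vu=np.argwhere(o>0)[:,::-1];P=pts(m,d,vu);zt=np.median(P[:,2]);q=plane(m,vu,zt);print('tongue',zt,q.mean(0),q.min(0),q.max(0))
E
```

```text
red 79 ((478.93243408203125, -91.68335723876953), (5.865706920623779, 87.50212860107422), 1.4813631772994995) [ 0.47878411 -0.09453421  0.086     ] [ 0.47494996 -0.13539979  0.086     ] [ 0.48299528 -0.04794692  0.086     ]
L 63 [ 0.63101352 -0.06997831  0.086     ] [ 0.60047783 -0.07377511  0.086     ] [ 0.66171642 -0.06615195  0.086     ]
R 62 [ 0.63337947 -0.10263093  0.086     ] [ 0.60156195 -0.10637705  0.086     ] [ 0.66267957 -0.09610273  0.086     ]
floor 278 0.040211364052651355 [0.62858954 0.00900044 0.04      ] [ 0.61905269 -0.06380346  0.04      ] [0.63908428 0.08781567 0.04      ] -88.19462
tongue 0.07177847208865196 [ 0.58810462 -0.08816662  0.07177847] [ 0.55225007 -0.09585927  0.07177847] [ 0.62250417 -0.07934648  0.07177847]
```

```bash
cat >> h.py <<'E'
def pose():
    o=robot.get_obs(); from scipy.spatial.transform import Rotation as Ro
    M=Ro.from_quat(o['tool_rot']).as_matrix(); y=M[:,1]
    return [*o['position'],np.degrees(np.arctan2(y[1],y[0]))],M[:,2],o
def plan(wps,start=None,vmax=.05,wmax=9.5,g=1):
    c=np.array(start if start is not None else pose()[0],float)
    for w in wps:
        w=np.array(w,float); dp=w-c; dp[3]=(dp[3]+180)%360-180
        n=max(1,int(np.ceil(max(np.linalg.norm(dp[:3])/vmax,abs(dp[3])/wmax))))
        for i in range(n):
            a=np.radians(c[3]); s=dp[:3]/n
            # tool y=(cos a,sin a,0), z=-Z, x=y x z
            tx=np.array([-np.sin(a),np.cos(a)]);ty=np.array([np.cos(a),np.sin(a)])
            print([round(float(s[:2]@tx),4),round(float(s[:2]@ty),4),round(float(-s[2]),4),0,0,round(float(-dp[3]/n),2),g])
            c=c+dp/n
        print('--',c.round(4))
E
python3 - <<'E'
from h import *
print(pose()[:2])
plan([(.33,.33,.2,45),(.43,-.0,.15,2),(.435,-.092,.05,2)],g=0)
E
```

```text
([np.float64(0.20734322535582994), np.float64(0.5888992605712474), np.float64(0.22167993211183293), np.float64(70.5895741972361)], array([-9.65346950e-04, -1.68564625e-03, -9.99998113e-01]))
[-0.0336, -0.0339, 0.0036, 0, 0, 4.26, 0]
[-0.036, -0.0313, 0.0036, 0, 0, 4.26, 0]
[-0.0383, -0.0285, 0.0036, 0, 0, 4.26, 0]
[-0.0403, -0.0256, 0.0036, 0, 0, 4.26, 0]
[-0.0421, -0.0225, 0.0036, 0, 0, 4.26, 0]
[-0.0436, -0.0194, 0.0036, 0, 0, 4.26, 0]
-- [ 0.33  0.33  0.2  45.  ]
[-0.0434, -0.0232, 0.0071, 0, 0, 6.14, 0]
[-0.0457, -0.0185, 0.0071, 0, 0, 6.14, 0]
[-0.0474, -0.0135, 0.0071, 0, 0, 6.14, 0]
[-0.0486, -0.0083, 0.0071, 0, 0, 6.14, 0]
[-0.0492, -0.0031, 0.0071, 0, 0, 6.14, 0]
[-0.0492, 0.0022, 0.0071, 0, 0, 6.14, 0]
[-0.0487, 0.0075, 0.0071, 0, 0, 6.14, 0]
-- [0.43 0.   0.15 2.  ]
[-0.0307, 0.0006, 0.0333, 0, 0, -0.0, 0]
[-0.0307, 0.0006, 0.0333, 0, 0, -0.0, 0]
[-0.0307, 0.0006, 0.0333, 0, 0, -0.0, 0]
-- [ 0.435 -0.092  0.05   2.   ]
```

Call:
{"api": "drive_tool", "payload": {"series": [[-0.034,-0.034,0.004,0,0,4.3,0],[-0.036,-0.031,0.004,0,0,4.3,0],[-0.038,-0.028,0.004,0,0,4.3,0],[-0.04,-0.026,0.004,0,0,4.3,0],[-0.042,-0.022,0.004,0,0,4.3,0]]}}

```text
time: 0.72
position: [0.3101, 0.3731, 0.2022]
tool_rot: [0.35, 0.937, -0.0, -0.0]
ft_force: [0.4, -0.1, -0.5]
grip_width: 0.045
```

Call:
{"api": "drive_tool", "payload": {"series": [[-0.044,-0.019,0.004,0,0,4.3,0],[-0.043,-0.023,0.007,0,0,6.1,0],[-0.046,-0.018,0.007,0,0,6.1,0],[-0.047,-0.014,0.007,0,0,6.1,0],[-0.049,-0.008,0.007,0,0,6.1,0]]}}

```text
time: 1.35
position: [0.3877, 0.1415, 0.1703]
tool_rot: [0.572, 0.82, 0.0, 0.0]
ft_force: [0.5, 0.4, 1.8]
grip_width: 0.0015
```

Call:
{"api": "drive_tool", "payload": {"series": [[-0.049,-0.003,0.007,0,0,6.1,0],[-0.049,0.002,0.007,0,0,6.1,0],[-0.049,0.008,0.007,0,0,6.1,0],[0,0,0,0,0,0,0]]}}

```text
time: 1.85
position: [0.4324, -0.0014, 0.1492]
tool_rot: [0.696, 0.718, 0.0, 0.001]
ft_force: [0.2, 0.7, 0.1]
grip_width: 0.0004
```

```bash
python3 - <<'E'
from h import *
print(pose()[:2],robot.get_obs()['ft_force'])
m=robot.camera_model('wrist');p,d=robot.camera('wrist');cv2.imwrite('pics/w1.png',p);np.savez('w1.npz',p=p,d=d,**m)
plan([(.435,-.092,.05,1.8)],g=0)
E
```

```text
([np.float64(0.43244389805982436), np.float64(-0.0014185179910747722), np.float64(0.14915143962085237), np.float64(1.7697982684840001)], array([ 1.22237632e-03, -6.52210997e-04, -9.99999040e-01])) [0.16698525 0.74530192 0.06360215]
[-0.0308, 0.0003, 0.0331, 0, 0, 0.04, 0]
[-0.0308, 0.0004, 0.0331, 0, 0, 0.04, 0]
[-0.0308, 0.0004, 0.0331, 0, 0, 0.04, 0]
-- [ 0.435 -0.092  0.05   1.8  ]
```

View pics/w1.png

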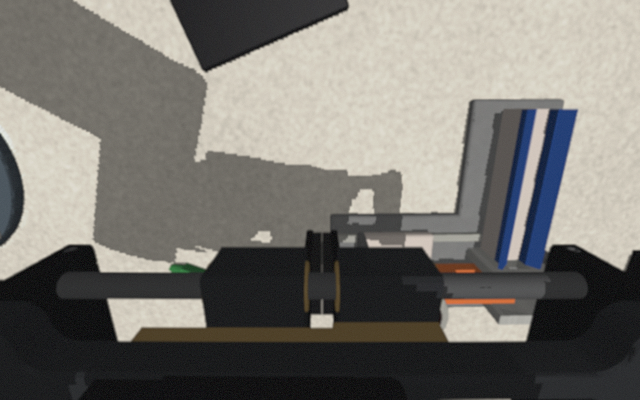

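The wrist view shows the groove at about (500–575, 105–265) and the fork at about (510,290). The path down to the push face is clear.

Call:
{"api": "drive_tool", "payload": {"series": [[-0.031,0,0.033,0,0,0,0],[-0.031,0,0.033,0,0,0,0],[-0.03,0,0.033,0,0,0,0],[0,0.02,0,0,0,0,0],[0,0.01,0,0,0,0,0]]}}

```text
time: 2.52
position: [0.4636, -0.088, 0.0502]
tool_rot: [0.693, 0.721, -0.001, -0.001]
ft_force: [-2.8, -1.7, -1.0]
grip_width: 0.0003
```

Call:
{"api": "drive_tool", "payload": {"series": [[0,0.008,0,0,0,0,0],[0,0.008,0,0,0,0,0],[0,0.008,0,0,0,0,0],[0,0.004,0,0,0,0,0]]}}

```text
time: 3.02
position: [0.4924, -0.0876, 0.0508]
tool_rot: [0.694, 0.72, 0.0, -0.0]
ft_force: [-2.3, 2.4, 0.8]
grip_width: 0.0008
```

Call:
{"api": "drive_tool", "payload": {"series": [[0,0.004,0,0,0,0,0],[0,0.004,0,0,0,0,0],[0,0,0,0,0,0,0]]}}

```text
time: 3.4
position: [0.5011, -0.0883, 0.0507]
tool_rot: [0.694, 0.72, 0.0, 0.001]
ft_force: [-2.0, 1.5, -0.8]
grip_width: 0.0003
```

Call:
{"api": "drive_tool", "payload": {"series": [[0,0.003,0,0,0,0,0],[0,0.002,0,0,0,0,0]]}}

```text
time: 3.65
position: [0.5045, -0.088, 0.0506]
tool_rot: [0.694, 0.72, -0.001, -0.0]
ft_force: [-6.4, -1.8, 4.2]
grip_width: 0.0005
```

Call:
{"api": "drive_tool", "payload": {"series": [[0,0.002,0,0,0,0,0],[0,0.001,0,0,0,0,0]]}}

```text
time: 3.9
position: [0.5045, -0.0879, 0.0506]
tool_rot: [0.694, 0.72, -0.003, -0.003]
ft_force: [-12.3, -5.6, 9.1]
grip_width: 0.0004
```

Call:
{"api": "drive_tool", "payload": {"series": [[0,0.002,0,0,0,0,0],[0,0,0,0,0,0,0],[0,-0.03,0,0,0,0,0],[0,-0.02,-0.05,0,0,0,0],[0,0,-0.05,0,0,0,0]]}}

```text
time: 4.53
position: [0.4592, -0.0895, 0.151]
tool_rot: [0.695, 0.719, -0.0, -0.001]
ft_force: [1.2, -0.4, -1.1]
grip_width: 0.0005
```

```bash
python3 - <<'E'
from h import *
print(pose()[:2],robot.get_obs()['ft_force'])
plan([(.41,-.366,.2,-70)],g=1)
E
```

```text
([np.float64(0.4591843825998765), np.float64(-0.08954653675614233), np.float64(0.15101481648489012), np.float64(2.011071589336218)], array([-1.10530340e-03,  6.04173500e-04, -9.99999207e-01])) [ 1.23332665 -0.41271019 -1.11221773]
[-0.0343, -0.0074, -0.0061, 0, 0, 9.0, 1]
[-0.035, -0.0019, -0.0061, 0, 0, 9.0, 1]
[-0.0349, 0.0036, -0.0061, 0, 0, 9.0, 1]
[-0.0339, 0.009, -0.0061, 0, 0, 9.0, 1]
[-0.0321, 0.0142, -0.0061, 0, 0, 9.0, 1]
[-0.0295, 0.0191, -0.0061, 0, 0, 9.0, 1]
[-0.0261, 0.0234, -0.0061, 0, 0, 9.0, 1]
[-0.0221, 0.0272, -0.0061, 0, 0, 9.0, 1]
-- [  0.41   -0.366   0.2   -70.   ]
```

Call:
{"api": "drive_tool", "payload": {"series": [[-0.034,-0.007,-0.006,0,0,9,1],[-0.035,-0.002,-0.006,0,0,9,1],[-0.035,0.004,-0.006,0,0,9,1],[-0.034,0.009,-0.006,0,0,9,1],[-0.032,0.014,-0.006,0,0,9,1]]}}

```text
time: 5.15
position: [0.431, -0.2643, 0.1813]
tool_rot: [0.918, 0.397, 0.001, 0.002]
ft_force: [-0.2, -0.3, -0.2]
grip_width: 0.0424
```

Call:
{"api": "drive_tool", "payload": {"series": [[-0.03,0.019,-0.006,0,0,9,1],[-0.026,0.023,-0.006,0,0,9,1],[-0.022,0.027,-0.006,0,0,9,1],[0,0,0,0,0,0,1],[0,0,0,0,0,0,1]]}}

```text
time: 5.78
position: [0.4112, -0.365, 0.1984]
tool_rot: [0.985, 0.175, 0.0, 0.0]
ft_force: [-0.4, -0.1, -0.1]
grip_width: 0.0855
```

```bash
python3 - <<'E'
from h import *
print(pose()[:2])
m=robot.camera_model('wrist');p,d=robot.camera('wrist');cv2.imwrite('pics/w2.png',p);np.savez('w2.npz',p=p,d=d,**m)
hsv=cv2.cvtColor(p,cv2.COLOR_BGR2HSV)
blue=cv2.inRange(hsv,(100,120,50),(130,255,255))
n,l,s,ce=cv2.connectedComponentsWithStats(blue)
for i in range(1,n):
    if s[i,4]>60:
        vu=np.argwhere(l==i)[:,::-1]; P=pts(m,d,vu); P=P[P[:,2]>P[:,2].max()-.004]
        print(s[i],ce[i].round(),P.max(0).round(4),'top centre',((P.min(0)+P.max(0))/2).round(4),cv2.minAreaRect(P[:,:2].astype(np.float32)*1000))
E
```

```text
([np.float64(0.4112150238221531), np.float64(-0.36501698187015014), np.float64(0.1984278141589695), np.float64(-69.87641110493888)], array([ 4.80248869e-04,  6.29239263e-05, -9.99999883e-01]))
[318  62  13   7  68] [324.  65.] [ 0.4872 -0.3361  0.3609] top centre [ 0.4872 -0.3361  0.3609] ((487.2340087890625, -336.1227722167969), (0.0, 0.0), 0.0)
[320  99  11  23 243] [325. 110.] [ 0.4954 -0.3329  0.0581] top centre [ 0.4842 -0.3407  0.0561] ((484.2928771972656, -340.84088134765625), (21.015743255615234, 10.025104522705078), 20.07296371459961)
[ 605  183   35   62 1104] [628. 220.] [ 0.4872 -0.3361  0.3609] top centre [ 0.4872 -0.3361  0.3609] ((487.2340087890625, -336.1227722167969), (0.0, 0.0), 0.0)
```

View pics/w2.png

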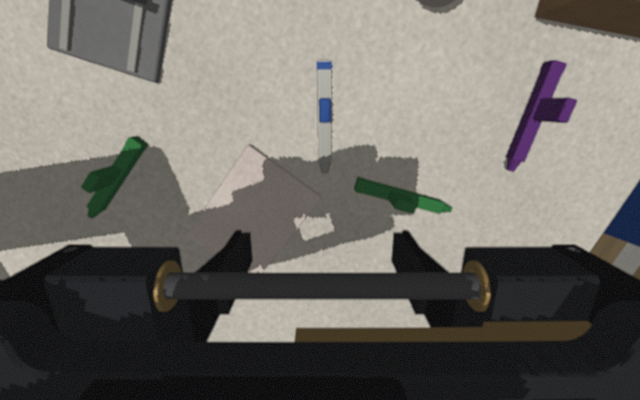

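The wrist view shows the pin with its tail band at (324,65), its blue grip at (325,110) and its tip at (325,170). It lines up with the tool axes, and the green decoys are off to the side.

Call:
{"api": "drive_tool", "payload": {"series": [[0.039,0.001,0.03,0,0,0,1],[0.039,0.001,0.03,0,0,0,1],[0,0,0.05,0,0,0,1],[0,0,0.04,0,0,0,1],[0,0,0.018,0,0,0,1]]}}

```text
time: 6.45
position: [0.4843, -0.3378, 0.0283]
tool_rot: [0.984, 0.175, -0.001, -0.002]
ft_force: [0.2, -0.6, 0.4]
grip_width: 0.087
```

Call:
{"api": "drive_tool", "payload": {"series": [[0,0,0,0,0,0,0.3],[0,0,0,0,0,0,0],[0,0,0,0,0,0,0],[0,0,0,0,0,0,0],[0,0,0,0,0,0,0]], "squeeze": 25}}

```text
time: 7.08
position: [0.4852, -0.3405, 0.0312]
tool_rot: [0.985, 0.174, 0.0, 0.0]
ft_force: [-0.2, 0.4, -0.4]
grip_width: 0.0453
```

Call:
{"api": "drive_tool", "payload": {"series": [[0,0,0,0,0,0,0],[0,0,-0.02,0,0,0,0],[0,0,-0.04,0,0,0,0],[0,0,-0.05,0,0,0,0],[0,0,0,0,0,0,0]]}}

```text
time: 7.7
position: [0.4873, -0.3425, 0.1447]
tool_rot: [0.985, 0.174, 0.003, 0.004]
ft_force: [-0.9, 0.3, 0.3]
grip_width: 0.0017
```

```bash
python3 - <<'E'
from h import *
print(pose()[:2],robot.get_obs()['ft_force'],robot.get_obs()['grip_width'])
plan([(.56,-.18,.2,-30),(.625,.03,.2,1.8)],g=0)
E
```

```text
([np.float64(0.48726742251362504), np.float64(-0.3424615355089329), np.float64(0.14472647213164477), np.float64(-69.90720679716986)], array([ 0.00659063, -0.00675434, -0.99995547])) [-0.90687768  0.30619694  0.25654644] 0.0017005194873448717
[0.0248, -0.0255, -0.0111, 0, 0, -7.98, 0]
[0.0281, -0.0218, -0.0111, 0, 0, -7.98, 0]
[0.0309, -0.0177, -0.0111, 0, 0, -7.98, 0]
[0.033, -0.0132, -0.0111, 0, 0, -7.98, 0]
[0.0346, -0.0085, -0.0111, 0, 0, -7.98, 0]
-- [  0.56  -0.18   0.2  -30.  ]
[0.0429, -0.0097, 0.0, 0, 0, -6.36, 0]
[0.0437, -0.0049, 0.0, 0, 0, -6.36, 0]
[0.044, -0.0001, 0.0, 0, 0, -6.36, 0]
[0.0437, 0.0048, 0.0, 0, 0, -6.36, 0]
[0.0429, 0.0096, 0.0, 0, 0, -6.36, 0]
-- [0.625 0.03  0.2   1.8  ]
```

The fingers close more slowly than I allowed for, so I lifted before they gripped. I'll open up, back off and look again.

Call:
{"api": "drive_tool", "payload": {"series": [[-0.039,-0.001,-0.027,0,0,0,1],[-0.039,-0.001,-0.028,0,0,0,1],[0,0,0,0,0,0,1],[0,0,0,0,0,0,1],[0,0,0,0,0,0,1]]}}

```text
time: 8.32
position: [0.4114, -0.3642, 0.1942]
tool_rot: [0.985, 0.175, -0.0, -0.001]
ft_force: [0.2, 0.4, 0.2]
grip_width: 0.0439
```

```bash
cat > look.py <<'E'
from h import *
import sys
n=sys.argv[1]
print(pose()[0])
m=robot.camera_model('wrist');p,d=robot.camera('wrist');cv2.imwrite(f'pics/{n}.png',p);np.savez(f'{n}.npz',p=p,d=d,**m)
hsv=cv2.cvtColor(p,cv2.COLOR_BGR2HSV)
blue=cv2.inRange(hsv,(100,120,50),(130,255,255));blue[:,580:]=0
c,l,s,ce=cv2.connectedComponentsWithStats(blue)
for i in range(1,c):
    if s[i,4]>40:
        vu=np.argwhere(l==i)[:,::-1]; P=pts(m,d,vu); P=P[d[vu[:,1],vu[:,0]]>0]
        if len(P)==0: print(s[i]);continue
        P=P[P[:,2]>P[:,2].max()-.005]
        print(s[i],ce[i].round(),P.max(0).round(4),P.mean(0).round(4),cv2.minAreaRect(P[:,:2].astype(np.float32)*1000))
E
python3 look.py w3
```

```text
[np.float64(0.41137597395566644), np.float64(-0.36423007049311423), np.float64(0.19424322118420476), np.float64(-69.85947601883255)]
[319  62  14   6  79] [325.  65.] [ 0.5317 -0.3171  0.0181] [ 0.5275 -0.3243  0.0166] ((527.6864013671875, -324.4932556152344), (5.220480442047119, 13.857388496398926), 19.982120513916016)
[321  99  11  23 247] [326. 110.] [ 0.4952 -0.3328  0.058 ] [ 0.4845 -0.3405  0.0563] ((484.56756591796875, -340.6443786621094), (20.7764949798584, 9.894112586975098), 20.242774963378906)
```

View pics/w3.png

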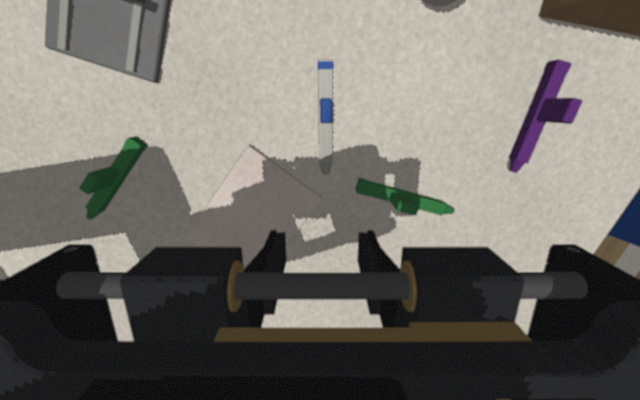

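The pin has not moved: grip still at (326,110). I'll regrasp from a half-open gripper and wait for the fingers to close.

Call:
{"api": "drive_tool", "payload": {"series": [[0.039,0.001,0.03,0,0,0,0.5],[0.039,0.001,0.03,0,0,0,0.5],[0,0,0.05,0,0,0,0.5],[0,0,0.035,0,0,0,0.5],[0,0,0.02,0,0,0,0.5]]}}

```text
time: 9.0
position: [0.4846, -0.3383, 0.0273]
tool_rot: [0.985, 0.175, -0.001, -0.002]
ft_force: [-0.0, -0.3, 0.8]
grip_width: 0.0435
```

Call:
{"api": "drive_tool", "payload": {"series": [[0,0,0,0,0,0,0],[0,0,0,0,0,0,0],[0,0,0,0,0,0,0],[0,0,0,0,0,0,0],[0,0,0,0,0,0,0]], "squeeze": 25}}

```text
time: 9.62
position: [0.4855, -0.3407, 0.0316]
tool_rot: [0.985, 0.174, 0.001, 0.001]
ft_force: [0.2, 0.0, 3.8]
grip_width: 0.0117
```

Call:
{"api": "drive_tool", "payload": {"series": [[0,0,0,0,0,0,0],[0,0,0,0,0,0,0]]}}

```text
time: 9.88
position: [0.4855, -0.3408, 0.0316]
tool_rot: [0.985, 0.174, 0.001, 0.001]
ft_force: [-0.5, 0.2, 6.0]
grip_width: 0.0121
```

Call:
{"api": "drive_tool", "payload": {"series": [[0,0,-0.03,0,0,0,0],[0,0,-0.05,0,0,0,0],[0,0,-0.05,0,0,0,0],[0,0,-0.04,0,0,0,0],[0,0,0,0,0,0,0]]}}

```text
time: 10.5
position: [0.4865, -0.3418, 0.2039]
tool_rot: [0.985, 0.174, 0.002, 0.003]
ft_force: [1.1, -1.1, -1.9]
grip_width: 0.0118
```

```bash
python3 - <<'E'
from h import *
print(pose()[:2],robot.get_obs()['ft_force'],robot.get_obs()['grip_width'])
plan([(.56,-.17,.2,-30),(.628,.024,.2,1.8)],g=0)
E
```

```text
([np.float64(0.48649636930644663), np.float64(-0.34175441982706917), np.float64(0.20386460014019553), np.float64(-69.90797758053094)], array([ 0.00524391, -0.00544192, -0.99997144])) [ 1.05518655 -1.11270817 -1.90195555] 0.011796090359155586
[0.0256, -0.0272, 0.0008, 0, 0, -7.98, 0]
[0.0291, -0.0234, 0.0008, 0, 0, -7.98, 0]
[0.0321, -0.0191, 0.0008, 0, 0, -7.98, 0]
[0.0344, -0.0145, 0.0008, 0, 0, -7.98, 0]
[0.0361, -0.0096, 0.0008, 0, 0, -7.98, 0]
-- [  0.56  -0.17   0.2  -30.  ]
[0.0404, -0.0076, -0.0, 0, 0, -6.36, 0]
[0.041, -0.0031, -0.0, 0, 0, -6.36, 0]
[0.0411, 0.0015, -0.0, 0, 0, -6.36, 0]
[0.0407, 0.006, -0.0, 0, 0, -6.36, 0]
[0.0398, 0.0105, -0.0, 0, 0, -6.36, 0]
-- [0.628 0.024 0.2   1.8  ]
```

Call:
{"api": "drive_tool", "payload": {"series": [[0.026,-0.027,0.001,0,0,-8,0],[0.029,-0.023,0.001,0,0,-8,0],[0.032,-0.019,0.001,0,0,-8,0],[0.034,-0.014,0.001,0,0,-8,0],[0.036,-0.01,0.001,0,0,-8,0]]}}

```text
time: 11.12
position: [0.5574, -0.1678, 0.1931]
tool_rot: [0.865, 0.503, -0.001, -0.002]
ft_force: [0.0, 0.7, -1.5]
grip_width: 0.0116
```

Call:
{"api": "drive_tool", "payload": {"series": [[0.04,-0.008,0,0,0,-6.4,0],[0.041,-0.003,0,0,0,-6.4,0],[0.041,0.002,0,0,0,-6.3,0],[0.041,0.006,0,0,0,-6.3,0],[0.04,0.01,0,0,0,-6.3,0]]}}

```text
time: 11.75
position: [0.6246, 0.0261, 0.1929]
tool_rot: [0.695, 0.719, -0.001, -0.002]
ft_force: [-0.2, -0.6, -1.1]
grip_width: 0.0121
```

Call:
{"api": "drive_tool", "payload": {"series": [[0,0,0.04,0,0,0,0],[0,0,0.02,0,0,0,0],[0,0,0,0,0,0,0]]}}

```text
time: 12.12
position: [0.6226, 0.0253, 0.1315]
tool_rot: [0.696, 0.718, -0.003, -0.004]
ft_force: [1.0, 0.5, -2.0]
grip_width: 0.0117
```

```bash
python3 - <<'E'
from h import *
print(pose()[:2],robot.get_obs()['ft_force'],robot.get_obs()['grip_width'])
m=robot.camera_model('wrist');p,d=robot.camera('wrist');np.savez('w4.npz',p=p,d=d,**m)
t=robot.camera('top');mt=robot.camera_model('top');np.savez('top4.npz',p=t[0],d=t[1],**mt)
s=robot.camera('scene');ms=robot.camera_model('scene');np.savez('sc4.npz',p=s[0],d=s[1],**ms)
a=cv2.resize(s[0][165:255,280:420],(800,514),interpolation=cv2.INTER_CUBIC);
cv2.imwrite('pics/s4.png',a); cv2.imwrite('pics/w4.png',p)
E
```

```text
([np.float64(0.6226371497190493), np.float64(0.02526768545480237), np.float64(0.13154630014861032), np.float64(1.8035687456224732)], array([-0.00877374,  0.00112406, -0.99996088])) [ 0.95718187  0.50902135 -1.9714437 ] 0.011679221161808452
```

View pics/w4.png

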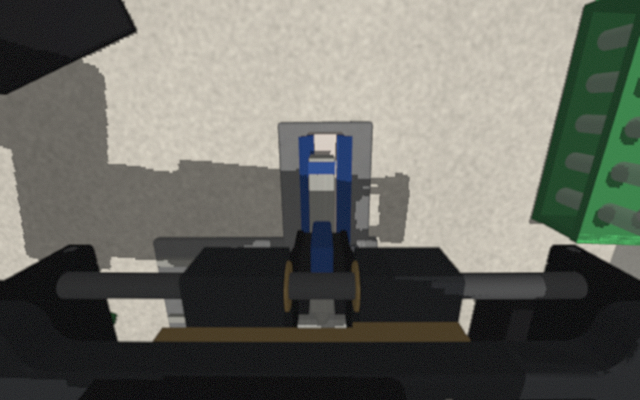

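The wrist view shows the pin held with its grip at (322,235) and tail band at (321,167), above the groove walls (300–352). I'll measure the pin's offset from the groove.

```bash
python3 - <<'E'
from h import *
z=np.load('w4.npz');m={k:z[k] for k in z};p=z['p'];d=z['d']
hsv=cv2.cvtColor(p,cv2.COLOR_BGR2HSV)
b=cv2.inRange(hsv,(100,120,40),(130,255,255))>0
mid=[]
for v in range(140,222,4):
    u=np.where(b[v,285:370])[0]+285
    e=plane(m,[[u.min()-.5,v],[u.max()+.5,v]],.06)
    mid.append([*e[:,:2].mean(0),e[1,0]-e[0,0],u.min(),u.max()])
mid=np.array(mid);print(mid[::3].round(4))
l=np.polyfit(mid[:,1],mid[:,0],1);print('groove x = %.4f*y + %.4f'%tuple(l))
print(p[155:176:4,300:346:3].max(2))
# bar by depth
c=[]
for v in range(158,215,3):
    P=pts(m,d,np.c_[np.arange(295,350),np.full(55,v)]);k=(P[:,2]>.106)&(P[:,2]<.126)
    if k.sum()>8:
        u=np.where(k)[0]+295;e=plane(m,[[u.min()-.5,v],[u.max()+.5,v]],.1155);c.append([v,*e[:,:2].mean(0),e[1,0]-e[0,0],np.median(P[k,2])])
c=np.array(c);print(c[::2].round(4));L=np.polyfit(c[:,2],c[:,1],1);print('pin x = %.4f*y+%.4f'%tuple(L), 'tail y',c[:,2].max())
for y in(-.03,.02,.07):print(y,np.polyval(l,y)-np.polyval(L,y))
E
```

```text
[[6.221e-01 8.220e-02 4.150e-02 2.990e+02 3.510e+02]
 [6.224e-01 7.280e-02 4.040e-02 3.000e+02 3.500e+02]
 [6.228e-01 6.310e-02 4.090e-02 3.000e+02 3.500e+02]
 [6.235e-01 5.330e-02 4.220e-02 3.000e+02 3.510e+02]
 [6.239e-01 4.320e-02 4.110e-02 3.010e+02 3.500e+02]
 [6.243e-01 3.280e-02 4.160e-02 3.010e+02 3.500e+02]
 [6.243e-01 2.220e-02 4.130e-02 3.010e+02 3.490e+02]]
groove x = -0.0394*y + 0.6254
[[113 114 113 104  76  84  84  83  83  84 106 154 105 113 113 113]
 [112 113 117 132 154 156 157 158 160 160 160 149 107 112 113 112]
 [112 116 114 143 143 144 141 144 145 144 143 145 140 111 110 114]
 [113 115 112 144 143 146 146 146 145 145 145 145 141 113 113 113]
 [110 115 114 142 144 146 144 144 147 145 143 146 129 113 113 111]
 [ 75  91  90 135 160 163 159 163 167 166 166 142 131 110 114 113]]
[[1.580e+02 6.198e-01 7.730e-02 1.520e-02 1.153e-01]
 [1.640e+02 6.199e-01 7.360e-02 1.650e-02 1.165e-01]
 [1.700e+02 6.200e-01 6.990e-02 1.660e-02 1.165e-01]
 [1.760e+02 6.204e-01 6.610e-02 1.610e-02 1.161e-01]
 [1.820e+02 6.205e-01 6.230e-02 1.620e-02 1.161e-01]
 [1.880e+02 6.207e-01 5.840e-02 1.630e-02 1.163e-01]
 [1.940e+02 6.208e-01 5.450e-02 1.640e-02 1.159e-01]
 [2.000e+02 6.206e-01 5.050e-02 1.590e-02 1.162e-01]
 [2.060e+02 6.207e-01 4.640e-02 1.600e-02 1.163e-01]
 [2.120e+02 6.209e-01 4.240e-02 1.610e-02 1.163e-01]]
pin x = -0.0316*y+0.6223 tail y 0.07729614836481002
-0.03 0.003280869265216646
0.02 0.0028913507370729175
0.07 0.002501832208929078
```

Call:
{"api": "drive_tool", "payload": {"series": [[0,0.0035,0.02,0,0,0,0],[0,0,0.02,0,0,0,0],[0,0,0.008,0,0,0,0],[0,0,0.004,0,0,0,0],[0,0,0,0,0,0,0]]}}

```text
time: 12.9
position: [0.6289, 0.0248, 0.0839]
tool_rot: [0.696, 0.718, -0.0, -0.0]
ft_force: [-1.8, -0.7, -0.6]
grip_width: 0.0117
```

Call:
{"api": "drive_tool", "payload": {"series": [[0,0,0.003,0,0,0,0],[0,0,0.002,0,0,0,0],[0,0,0,0,0,0,0]]}}

```text
time: 13.28
position: [0.629, 0.0247, 0.0835]
tool_rot: [0.696, 0.718, -0.0, 0.0]
ft_force: [-9.3, -1.2, 23.2]
grip_width: 0.0117
```

Call:
{"api": "drive_tool", "payload": {"series": [[0,0,-0.01,0,0,0,0],[0,0,0,0,0,0,0],[0,-0.003,0,0,0,0,0],[0,0,0,0,0,0,0]]}}

```text
time: 13.78
position: [0.6255, 0.0248, 0.0876]
tool_rot: [0.696, 0.718, -0.001, -0.001]
ft_force: [-0.2, 0.5, -2.0]
grip_width: 0.0121
```

```bash
cat > off.py <<'E'
from h import *
print(pose()[:2],robot.get_obs()['ft_force'],robot.get_obs()['grip_width'],robot.get_obs()['time'])
m=robot.camera_model('wrist');p,d=robot.camera('wrist');np.savez('w5.npz',p=p,d=d,**m);cv2.imwrite('pics/w5.png',p)
zt=pose()[0][2]-.0316+.016
hsv=cv2.cvtColor(p,cv2.COLOR_BGR2HSV)
b=cv2.inRange(hsv,(100,120,40),(130,255,255))>0
mid=[];c=[]
for v in range(140,215,3):
    u=np.where(b[v,270:380])[0]+270
    if len(u)>10:
        e=plane(m,[[u.min()-.5,v],[u.max()+.5,v]],.06)
        if e[1,0]-e[0,0]>.036: mid.append([*e[:,:2].mean(0),e[1,0]-e[0,0]])
    P=pts(m,d,np.c_[np.arange(295,350),np.full(55,v)]);k=abs(P[:,2]-zt)<.006
    k&=abs(P[:,0]-pose()[0][0])<.013
    if k.sum()>8:
        u=np.where(k)[0]+295;e=plane(m,[[u.min()-.5,v],[u.max()+.5,v]],zt);c.append([*e[:,:2].mean(0),e[1,0]-e[0,0]])
mid=np.array(mid);c=np.array(c);print(np.median(mid[:,2]),np.median(c[:,2]),len(mid),len(c),c[:,1].max())
l=np.polyfit(mid[:,1],mid[:,0],1);L=np.polyfit(c[:,1],c[:,0],1);print('slopes',l,L)
for y in(-.03,.02,.07):print(y,'need dx',np.polyval(l,y)-np.polyval(L,y))
E
python3 off.py
```

```text
([np.float64(0.6254977065788427), np.float64(0.024831568538724366), np.float64(0.08764688767109628), np.float64(1.7820397931713967)], array([-1.86936167e-03,  2.86832204e-04, -9.99998212e-01])) [-0.17356695  0.45391087 -1.96553861] 0.012079229470686756 13.775
0.04153484724631562 0.016109542556347223 24 19 0.07694676449688445
slopes [-0.0399819   0.62544847] [-0.03045128  0.62523472]
-0.03 need dx 0.000499666515449193
0.02 need dx 2.313517474761273e-05
0.07 need dx -0.0004533961659539676
```

Centred now, with the pin about 0.5° off in yaw. Descending again.

Call:
{"api": "drive_tool", "payload": {"series": [[0,0,0.006,0,0,-0.5,0],[0,0,0.004,0,0,0,0],[0,0,0.003,0,0,0,0],[0,0,0,0,0,0,0]]}}

```text
time: 14.32
position: [0.626, 0.0248, 0.0751]
tool_rot: [0.693, 0.721, -0.0, -0.0]
ft_force: [-0.4, 0.1, -1.7]
grip_width: 0.0118
```

Call:
{"api": "drive_tool", "payload": {"series": [[0,0,0.002,0,0,0,0],[0,0,0.001,0,0,0,0],[0,0,0,0,0,0,0]]}}

```text
time: 14.7
position: [0.6263, 0.0248, 0.0725]
tool_rot: [0.693, 0.721, 0.0, 0.0]
ft_force: [-0.3, -0.8, -0.4]
grip_width: 0.012
```

Call:
{"api": "drive_tool", "payload": {"series": [[0,0,0.001,0,0,0,0],[0,0,0.0005,0,0,0,0],[0,0,0,0,0,0,0.5],[0,0,0,0,0,0,0.5],[0,0,0,0,0,0,0.5]]}}

```text
time: 15.32
position: [0.6263, 0.0247, 0.071]
tool_rot: [0.693, 0.721, 0.0, 0.0]
ft_force: [-0.9, 0.2, -0.4]
grip_width: 0.0341
```

Call:
{"api": "drive_tool", "payload": {"series": [[0,0,0,0,0,0,0.5],[0,0,-0.02,0,0,0,0.5],[0,0,-0.03,0,0,0,0.5],[0.045,0,-0.01,0,0,0,0],[0,0,0,0,0,0,0]]}}

```text
time: 15.95
position: [0.6247, 0.0722, 0.1323]
tool_rot: [0.692, 0.722, 0.001, 0.001]
ft_force: [-0.5, 0.7, 0.1]
grip_width: 0.0309
```

Call:
{"api": "drive_tool", "payload": {"series": [[0,0,0,0,0,0,0],[0,0,0,0,0,0,0],[0,0,0,0,0,0,0]]}}

```text
time: 16.32
position: [0.6244, 0.0688, 0.1305]
tool_rot: [0.693, 0.721, -0.0, -0.0]
ft_force: [0.2, -0.6, -0.3]
grip_width: 0.0037
```

```bash
python3 - <<'E'
from h import *
print(pose()[0],robot.get_obs()['grip_width'])
s=robot.camera('scene')[0];t=robot.camera('top')[0]
a=cv2.resize(s[170:250,295:400],(780,594//1),interpolation=cv2.INTER_CUBIC)
cv2.imwrite('pics/s6.png',a)
E
```

```text
[np.float64(0.6243745117900354), np.float64(0.06884931704474961), np.float64(0.13052064195655602), np.float64(2.224237965703553)] 0.0037313410211781855
```

View pics/s6.png

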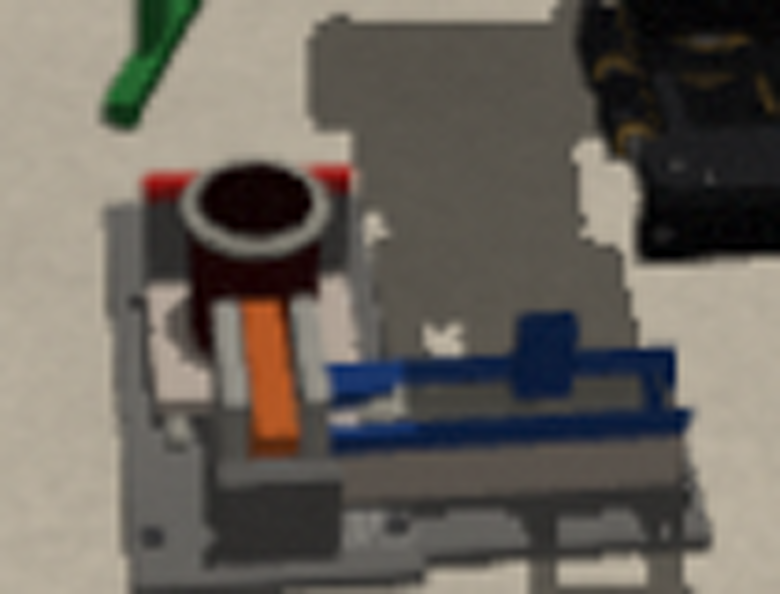

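The pin lies in the groove, released, with its grip at (545,355) in the crop and its tip at (405,400), clear of the fork at (330,380). The carrier tongue is against the stop. Next I'll push on the back of the grip with closed fingers.

Call:
{"api": "drive_tool", "payload": {"series": [[0,-0.0015,0.035,0,0,0,0],[0,0,0.029,0,0,0,0],[0,0,0,0,0,0,0],[-0.012,0,0,0,0,0,0],[-0.006,0,0,0,0,0,0]]}}

```text
time: 17.05
position: [0.6251, 0.0504, 0.0685]
tool_rot: [0.693, 0.721, 0.001, 0.001]
ft_force: [-1.2, 0.5, 0.4]
grip_width: 0.0004
```

Call:
{"api": "drive_tool", "payload": {"series": [[-0.006,0,0,0,0,0,0],[-0.006,0,0,0,0,0,0],[-0.006,0,0,0,0,0,0],[-0.006,0,0,0,0,0,0]]}}

```text
time: 17.55
position: [0.6247, 0.0275, 0.0672]
tool_rot: [0.693, 0.721, 0.0, -0.0]
ft_force: [0.3, 1.9, 0.5]
grip_width: 0.0004
```

Call:
{"api": "drive_tool", "payload": {"series": [[-0.006,0,0,0,0,0,0],[-0.006,0,0,0,0,0,0],[-0.006,0,0,0,0,0,0],[-0.006,0,0,0,0,0,0]]}}

```text
time: 18.05
position: [0.6256, 0.0033, 0.067]
tool_rot: [0.693, 0.721, -0.0, -0.0]
ft_force: [-0.4, 2.1, 0.7]
grip_width: 0.0003
```

Call:
{"api": "drive_tool", "payload": {"series": [[-0.006,0,0,0,0,0,0],[-0.006,0,0,0,0,0,0],[-0.006,0,0,0,0,0,0],[-0.006,0,0,0,0,0,0]]}}

```text
time: 18.55
position: [0.6266, -0.0207, 0.0671]
tool_rot: [0.693, 0.721, 0.0, -0.0]
ft_force: [0.0, 1.2, 0.9]
grip_width: 0.0002
```

Call:
{"api": "drive_tool", "payload": {"series": [[-0.004,0,0,0,0,0,0],[-0.003,0,0,0,0,0,0],[0,0,0,0,0,0,0]]}}

```text
time: 18.92
position: [0.6268, -0.0276, 0.067]
tool_rot: [0.693, 0.721, -0.0, 0.0]
ft_force: [-0.1, 1.2, -0.6]
grip_width: 0.0005
```

Call:
{"api": "drive_tool", "payload": {"series": [[-0.002,0,0,0,0,0,0],[-0.001,0,0,0,0,0,0],[0,0,0,0,0,0,0]]}}

```text
time: 19.3
position: [0.6269, -0.0303, 0.0669]
tool_rot: [0.693, 0.721, -0.0, -0.0]
ft_force: [0.7, 2.0, 0.1]
grip_width: 0.0006
```

Call:
{"api": "drive_tool", "payload": {"series": [[-0.002,0,0,0,0,0,0],[-0.001,0,0,0,0,0,0],[0,0,0,0,0,0,0]]}}

```text
time: 19.68
position: [0.6263, -0.0308, 0.0663]
tool_rot: [0.693, 0.721, 0.001, -0.002]
ft_force: [-0.2, 8.9, -1.7]
grip_width: 0.0003
```

Call:
{"api": "drive_tool", "payload": {"series": [[-0.002,0,0,0,0,0,0],[-0.001,0,0,0,0,0,0],[0,0,0,0,0,0,0]]}}

```text
time: 20.05
position: [0.6263, -0.031, 0.0664]
tool_rot: [0.693, 0.721, 0.002, -0.003]
ft_force: [1.3, 14.6, -1.3]
grip_width: 0.0003
```

The grip stopped at the predicted spot with a clear force rise. Backing off to check.

Call:
{"api": "drive_tool", "payload": {"series": [[0.02,0,0,0,0,0,0],[0.03,0,-0.02,0,0,0,0],[0.05,0,-0.05,0,0,0,0],[0.05,0,-0.05,0,0,0,0],[0,0,0,0,0,0,0]]}}

```text
time: 20.68
position: [0.6242, 0.105, 0.18]
tool_rot: [0.691, 0.723, 0.003, 0.004]
ft_force: [0.2, -0.7, -0.6]
grip_width: 0.0005
```

```bash
python3 - <<'E'
from h import *
print(pose()[0])
s,_=robot.camera('scene');t,d=robot.camera('top');m=robot.camera_model('top')
a=cv2.resize(s[170:250,295:400],(520,396),interpolation=cv2.INTER_CUBIC);b=cv2.resize(t[145:235,250:340],(396-116,396-116),interpolation=cv2.INTER_CUBIC)
b=cv2.copyMakeBorder(b,0,116,0,0,cv2.BORDER_CONSTANT);cv2.imwrite('pics/f.png',np.hstack([a,b]))
hsv=cv2.cvtColor(t,cv2.COLOR_BGR2HSV)
red=cv2.inRange(hsv,(0,150,130),(8,255,255))|cv2.inRange(hsv,(172,150,130),(180,255,255))
red[:,:295]=0;red[:,340:]=0;red[:180]=0;red[230:]=0
q=plane(m,np.argwhere(red>0)[:,::-1],.086);print('red centre',cv2.minAreaRect(q[:,:2].astype(np.float32)*1000))
ys,xs=np.mgrid[158:182,285:312];P=pts(m,d,np.c_[xs.ravel(),ys.ravel()]);k=(P[:,2]>.09)&(P[:,2]<.102);print('grip top',k.sum(),P[k].mean(0),P[k].min(0),P[k].max(0))
t0=np.load('top0.npz')['p'];df=cv2.absdiff(t,t0).max(2)
for n,(u,v) in dict(yellow=(175,208),beaker=(371,142),jar=(200,134),can=(157,154),bottle=(420,165)).items():print(n,(df[v-14:v+15,u-14:u+15]>40).sum())
E
```

```text
[np.float64(0.6241993939457365), np.float64(0.10502011397024719), np.float64(0.17996954684336483), np.float64(2.5604222332573197)]
red centre ((521.6643676757812, -90.61026000976562), (8.896280288696289, 88.00804901123047), 1.5313756465911865)
grip top 32 [ 0.62959695 -0.05383907  0.09569088] [ 0.62487758 -0.06425682  0.09094864] [ 0.63547476 -0.04350875  0.10012387]
yellow 749
beaker 0
jar 574
can 130
bottle 0
```

View pics/f.png

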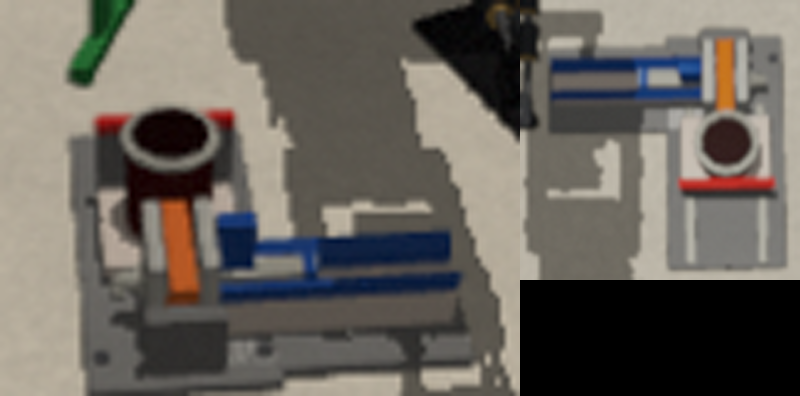

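The grip sits against the fork and the carrier is home: the red edge went from x = 0.479 to 0.522, about 43 mm. The tool is clear, so I'm handing in.

```bash
python3 -c "
from rig import robot
print(robot.hand_in())"
```

```text
the job is handed in; nothing more can be done
None
```

I pushed the carrier home, laid the blue pin in the groove and let go of it short of the fork. I then pushed it through with closed fingers, and handed in at about 21 s.

**What went wrong on the way:**
- **First grasp:** I lifted before the slow fingers had closed. A second look showed the pin had not moved, and I regrasped it.
- **First lowering:** the pin touched a groove wall with about 25 N on the wrist. I lifted, shifted 3 mm, measured it as centred within 0.5 mm, and it then went in freely.

**Last checks:**
- **Carrier:** the force rose to at least 12 N at the end stop. The red edge moved about 43 mm, which matches the home position predicted from the dock.
- **Pin:** the force rose to about 15 N at the predicted handle position. The grip measures about 1 mm from the fork face, which is within camera error, and the last picture shows it against the cheek.
- **Bystanders:** the image comparison shows the beaker and bottle unchanged. The pixels around the yellow pin, jar and spare canister did differ. I put that down to the arm and its shadow being over that area, as the tool never went near them, but I didn't check it separately.

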